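# Seat a bottle cap in its delivery carton and back it off to vent

### The job

Swing the two half-open flaps of the delivery carton outward, well past upright, to get at the bottle packed in it. Then screw the bottle's ribbed blue cap down (clockwise from above) until it bottoms out, and back it off a quarter turn so that the bottle can vent. Finish with the cap still gripped in the fingers at that quarter turn, holding it still without letting go, and leave the clear box, the white dish and the brass pot where they stand.

Things in the scene. Friction and masses are not known exactly. Their poses are not given: they have to be found in the camera images.
- carton: brown carton, 148 x 148 mm, 100 mm high to the rim, walls 4 mm, fixed. Origin: centre of its underside, z up; the flaps hinge on its +y (left) and -y (right) rims; front and back flaps are folded down outside, to 88 mm from the centre. A paper insert fills it up to 40 mm; a fixed white bottle stands on the centre line: 62 mm wide up to 50 mm high, tapering to the neck at 64 mm.
- cap: blue ribbed round cap, 39 mm across and 24 mm tall, on the bottle's neck at the carton's centre line; origin at the centre of the cap's underside, 71 mm above the carton's underside when bottomed, 6 mm higher for each turn unscrewed. This frame rises with the cap but does not turn with it. A white line on the top runs from the middle to the edge.
- cap_turn (a joint): turn of the cap, rad: 0 = bottomed out on a hard stop, grows as the cap is unscrewed (anticlockwise seen from above), up to 5.5. The start is between 2.2 and 3.6. Right-hand thread, 6 mm a turn, friction about 0.04 N m; it stays where it is left.
- flap_left (a joint): left flap, 144 x 68 mm, 3 mm thick card, hinged along the carton's rim at y = +74 mm, 100 mm high: 0 = lying shut over the carton, 1.57 = upright, 3.14 = level outward, stop at 3.3. Stiff hinge (0.025 N m): it stays where it is left. Starts between 0.85 and 1.2.
- flap_right (a joint): right flap, the mirror image, hinged along the rim at y = -74 mm; same values and start range.
- desk_lamp: fixed desk lamp; origin at the centre of its foot on the bench. Its dark shade, 200 mm wide, hangs 0.53 to 0.7 m above the bench, centred 90 mm nearer the robot than the foot and 105 mm to the left of it: keep the arm and wrist clear of it.
- clear_box: clear round plastic box with beads, 60 mm across, 44 mm tall, loose bystander; origin at the centre of its underside
- white_dish: small round white dish, 63 mm across, 22 mm tall, loose bystander; origin at the centre of its underside
- lidded_pot: small brass pot with lid, 31 mm across, 34 mm tall, loose bystander; origin at the centre of its underside

How it is judged:
On the way, in this order (a step that is already met when the one before it is completed fails the run):
1. both flaps swung outward past upright (over 2.0 rad) (value of joint each of flap_left, flap_right above 2 rad), for 0.2 s.
2. the cap is screwed down until it bottoms out (within 0.07 rad of the stop) (value of joint cap_turn below 0.07 rad), for 0.2 s.
3. the cap is backed off a quarter turn and held in the fingers (value of joint cap_turn between 1.3 and 1.84 rad and contact force between the fingers and cap above 3 N), for 0.2 s.
At the end, for the whole second after the job is handed in: Both flaps stand open past 2.0 rad; after bottoming out, the cap stands a quarter turn (1.57 rad, give or take 0.27) off its stop, is not turning (under 0.1 rad/s), and the fingers still grip it with more than 3 N (all of step 1 and all of step 3 and velocity of joint cap_turn between -0.1 and 0.1 rad/s); the arm keeps its last pose, push and grip.
It fails at once if the clear round plastic box of beads is pushed more than 15 mm (distance of clear_box from where it was at the start of the episode above 0.015 m).
It fails at once if the white dish is pushed more than 15 mm (distance of white_dish from where it was at the start of the episode above 0.015 m).
It fails at once if the lidded brass pot is pushed more than 15 mm (distance of lidded_pot from where it was at the start of the episode above 0.015 m).
It also fails if it takes over 72 s, if anything falls off the work surface, if the arm or the gripper's body presses on something with over 40 N, if the wrist force passes 120 N, or if a joint passes its speed limit or range.

### The arm

A 6-joint arm with a two-finger parallel gripper is mounted at the origin on a cart in front of the work surface, level with it; the furniture and walls round the work are solid. World frame = base frame: x ahead of the robot, y to its left, z up, the work surface at z = 0. Lengths are in m, angles in rad, forces in N, time in s.
With the tool pointing down it reaches from about 0.35 to 0.775 m from the base axis. Payload 7.3 kg.
Tool frame: the origin (TCP) lies on the centre line of the jaws, within the pads' length; the fingertips stand 14 mm ahead of it and the grasp point (between the pads) lies 5 mm behind it; z points along the fingers, y is the direction in which the jaws open and shut (so a half turn about z gives the same grasp; the last joint's range is limited). The gripper opens to 92 mm and grips with 3 to 60 N. Pads are 19 mm wide; open, the fingers measure 130 mm over their backs; the gripper's body (75 mm by 190 mm) begins 47 mm behind the grasp point.
Start: joints at [-1.47, 0.342, 1.524, -0, 1.275, -0.146], TCP at [0.128, -0.509, 0.241] pointing down, gripper open.
Joint ranges: [-2.53, 2.53], [-0.77, 2.02], [0.04, 2.7], [-1, 4.14], [0.28, 2.66], [-3.11, 3.11]. Speed limits (rad/s): [2.57, 2.57, 3.14, 3.14, 3.14, 3.14].

### API

Orientations are given as [roll, pitch, yaw] about the fixed x, y, z axes, in that order (R = Rz(yaw) Ry(pitch) Rx(roll)).
In Python, from cell import telemetry, cams, robot gives the robot as it stands.
- The arm moves only by the tool servo_tool, never from a script. Its argument "targets" is text: rows parted by semicolons, each of 4 numbers parted by spaces: the shift along the tool's x, y, z in mm, then the turn about the tool's z in rad. In form: x y z yaw; .... A call has 1 to 20 rows; each row shifts and turns the pose as measured when the row begins, along the tool's axes as they then stand; what a row does not reach is not made up. A row lasts 1/8 s, in which the tool goes at most 62.5 mm and 10.7 degrees, less where a joint would pass 70% of its speed; a pose out of reach is approached as far as the arm can. A call with a gripper value outside its range is refused whole. "hand" is the opening, from 0 (shut) to 1 (fully open), set as the call begins (left out, the last holds). The fingers move at their own pace and stop on an object; "squeeze" is the grip in N (left out, the last holds). Time passes only in rows, so rows that do not move let the fingers close. It gives the time, the measured TCP pose, the force and the opening at its end, in the units of the state.
- telemetry.observe(): the state, without advancing time (a new reading comes with each control period).
- cams.read_camera(name): name is "side" or "top"; returns a dict with "color" (420x560x3 uint8, red, green, blue), "K" (3x3 intrinsics, pixels), "R" (3x3) and "t" (3): a world point X has camera coordinates R X + t. Camera axes: x right, y down, z forward; pixel columns grow to the right and rows downward; lengths in m; the calibration is good to about 2 mm. A picture is of the moment at which its call begins. There is no depth.
- robot.hand_in(): hands the job in, once; it reports no verdict.
Trained networks look in a picture, given as the dict that the camera call returned (one of the last four; its "shot" number tells which), for a name from the list of things; names that differ only in an ending like _2 or _b are one class to them, and where a whole thing is asked for, a point or a joint stands for the part that bears it (a point fixed in the world has none). Each returns a list of dicts, best first, with "score" (0 to 1); they miss things now and then, are a little off and sometimes report something else, mostly with a low value. They report only what shows in the picture. A call takes as long as a camera call.
- cams.cut_out(picture, query): "region" (420x560 bool, what is visible of it) and "extent" ([centre column, centre row, width, height] in pixels, round what is visible of it).
The state is a dict: "time": time; "qpos": joint angles; "qvel": joint speeds; "joint_efforts": joint torques, N m; "tool_pos": TCP position; "tool_rot": TCP orientation; "contact_force": force on the tool from outside, world axes, zero at the start; "torque": the same for the moment, N m; "opening": finger opening in m.
Only numpy, scipy, OpenCV 4.12 (cv2) and the standard library are available. Lean on these libraries where they do the work, as an engineer would, in place of code of your own. Each camera call takes 0.05 s, during which the arm holds its last target.

## Working session

There is one attempt and no reset: what is moved stays moved. The work goes in short steps, Python scripts to look and compute and a tool call to move; the robot and the scene stay as the last step left them, time stands still between calls to the robot, and variables do not carry over. Pictures are saved under pics/ and viewed, and the job is handed in when it is done.

Besides the shell and the picture viewer there is one more tool, called after ">>>" by a JSON object that holds its "method" and its "body", one argument or row to a line. servo_tool: Moves the arm, as the interface text tells. Its arguments: {"type":"object","properties":{"targets":{"type":"string"},"hand":{"type":"number"},"squeeze":{"type":"number"}},"required":["targets"]}

```bash
ls; mkdir -p pics
python3 - <<'E'
from cell import telemetry, cams, robot
import cv2, numpy as np
print(telemetry.observe())
for n in ("side","top"):
    p=cams.read_camera(n)
    cv2.imwrite(f"pics/{n}0.png",p["color"][:,:,::-1])
    print(n,p["K"].tolist(),np.round(p["R"],4).tolist(),p["t"],p["shot"])
    for q in ("carton","cap","flap_left","flap_right","desk_lamp","clear_box","white_dish","lidded_pot"):
        r=cams.cut_out(p,q)
        print(q,[(round(d["score"],2),np.round(d["extent"]).tolist()) for d in r[:2]])
print(telemetry.observe()["time"])
E
```

```text
pics
{'time': 0.0, 'qpos': array([-1.47003268e+00,  3.42730706e-01,  1.52502457e+00, -2.55646796e-05,
        1.27545440e+00, -1.46024400e-01]), 'qvel': array([ 0.0005147 , -0.00048028, -0.00037262,  0.00146106,  0.00045406,
       -0.0021088 ]), 'joint_efforts': array([-7.35075378e-05, -4.31246281e+01, -2.44226897e+01,  7.17032701e-02,
        5.58798818e-02, -1.08195322e-04]), 'tool_pos': array([ 0.12821302, -0.50868352,  0.2400382 ]), 'tool_rot': array([-3.13998929e+00, -2.11099670e-04,  2.46795335e-01]), 'contact_force': array([ 0.6209204,  0.5049149, -0.1587203]), 'torque': array([-0.03312875, -0.02849309,  0.02100658]), 'opening': 0.09193154890435326}
side [[390.37755909147745, 0.0, 285.5722939186225], [0.0, 390.37755909147745, 209.6028574518013], [0.0, 0.0, 1.0]] [[0.903, -0.4293, 0.0179], [-0.2148, -0.487, -0.8466], [0.3722, 0.7606, -0.532]] [-0.6252647   0.08725795  0.93427741] 1
carton [(0.63, [275.0, 240.0, 98.0, 108.0])]
cap []
flap_left [(0.56, [259.0, 203.0, 58.0, 34.0])]
flap_right [(0.84, [289.0, 234.0, 68.0, 54.0])]
desk_lamp []
clear_box [(0.56, [329.0, 237.0, 17.0, 27.0])]
white_dish []
lidded_pot [(0.58, [345.0, 296.0, 17.0, 22.0])]
top [[399.500783182197, 0.0, 274.48491533508314], [0.0, 399.500783182197, 205.72436799095289], [0.0, 0.0, 1.0]] [[-0.0198, -0.9998, 0.0089], [-0.987, 0.0181, -0.1594], [0.1592, -0.0119, -0.9872]] [-0.24754136  0.58568601  0.97294708] 2
carton [(0.79, [296.0, 229.0, 73.0, 81.0]), (0.51, [317.0, 224.0, 31.0, 59.0])]
cap [(0.59, [296.0, 230.0, 14.0, 14.0]), (0.55, [268.0, 230.0, 24.0, 65.0])]
flap_left [(0.63, [270.0, 229.0, 25.0, 63.0]), (0.6, [295.0, 230.0, 20.0, 15.0])]
flap_right [(0.93, [317.0, 223.0, 25.0, 60.0])]
desk_lamp []
clear_box [(0.59, [287.0, 178.0, 25.0, 23.0])]
white_dish [(0.38, [324.0, 158.0, 18.0, 14.0])]
lidded_pot [(0.41, [354.0, 198.0, 10.0, 7.0])]
0.9
```

View pics/side0.png

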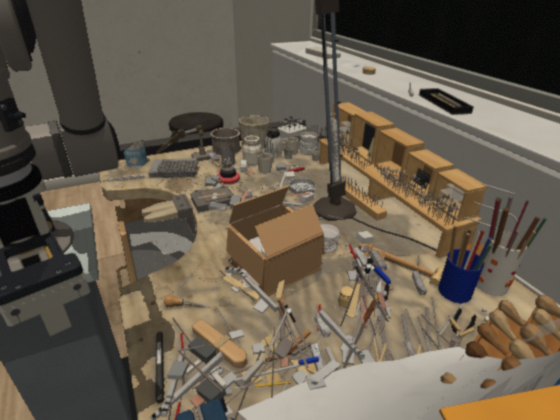

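View pics/top0.png

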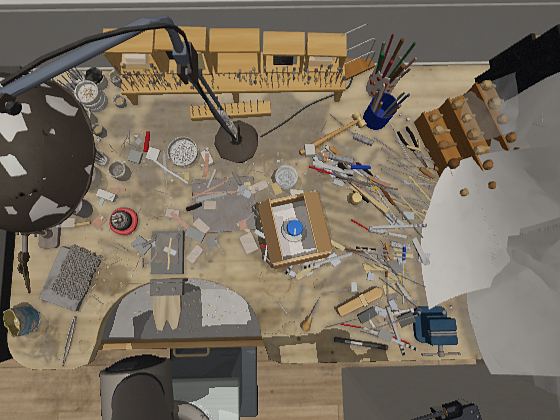

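Run:
```python
import cv2
a=cv2.imread("pics/top0.png");b=cv2.imread("pics/side0.png")
cv2.imwrite("pics/top0z.png",cv2.resize(a[120:290,150:390],None,fx=3.3,fy=3.3,interpolation=cv2.INTER_CUBIC))
cv2.imwrite("pics/side0z.png",cv2.resize(b[160:320,200:400],None,fx=3.7,fy=3.7,interpolation=cv2.INTER_CUBIC))
```

```text
(no output)
```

View pics/top0z.png

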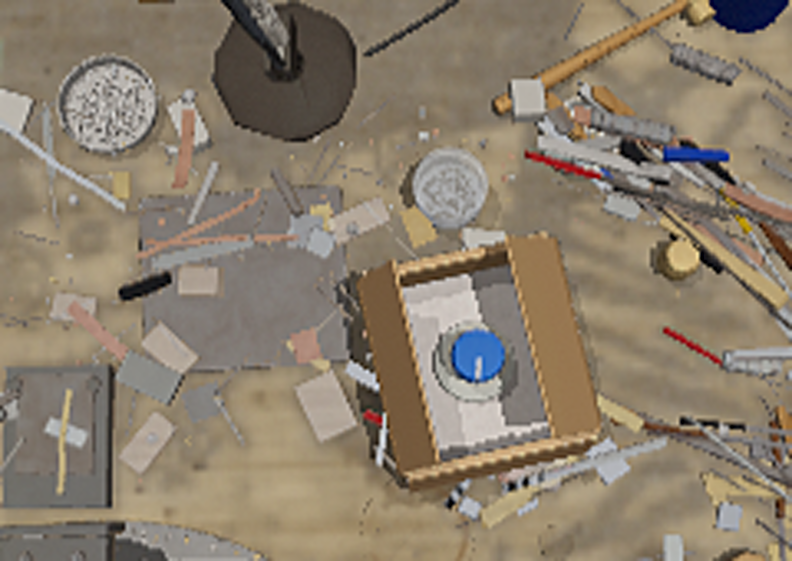

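View pics/side0z.png

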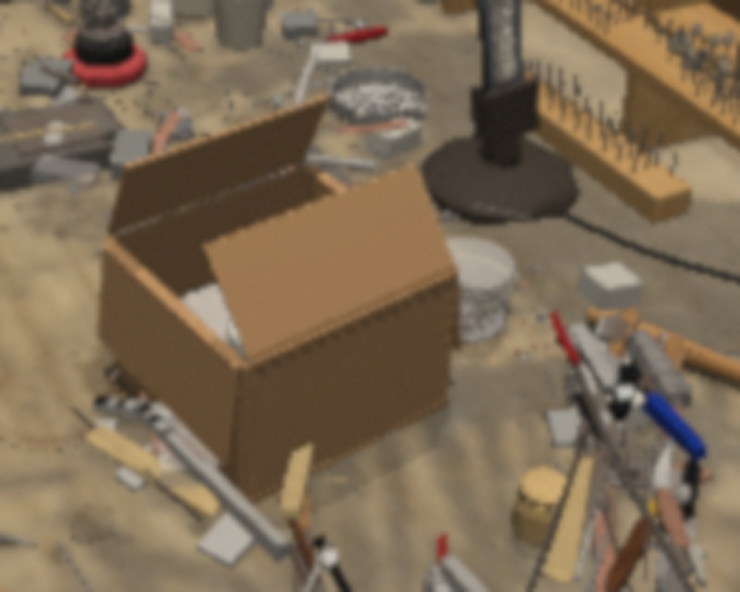

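```bash
cat > h.py <<'E'
import numpy as np, cv2
def load():
    return {'side':dict(K=np.array([[390.37755909147745,0,285.5722939186225],[0,390.37755909147745,209.6028574518013],[0,0,1]])),}
def bp(p,uv,z):
    K,R,t=p["K"],p["R"],np.asarray(p["t"])
    d=R.T@np.linalg.solve(K,np.array([uv[0],uv[1],1.0])); c=-R.T@t
    return c+d*(z-c[2])/d[2]
def pr(p,X):
    c=p["R"]@np.asarray(X,float).T+np.asarray(p["t"])[:,None]
    u=p["K"]@c
    return (u[:2]/u[2]).T
E
python3 - <<'E'
from h import *
from cell import cams
import pickle
P={n:cams.read_camera(n) for n in("side","top")}
pickle.dump(P,open("P.pkl","wb"))
z=lambda a,b:(a/3.3+150,b/3.3+120)
s=lambda a,b:(a/3.7+200,b/3.7+160)
T,S=P["top"],P["side"]
print("cap",bp(T,z(477,355),.098))
a=bp(S,s(243,362),.1);b=bp(S,s(457,272),.1);c=bp(S,s(107,238),.1)
print(a,b,c,np.linalg.norm(a-b),np.linalg.norm(a-c),np.arctan2(*(b-a)[[1,0]]))
print("clear",bp(T,z(450,185),.044),"dish",bp(T,z(109,103),.022),"pot",bp(T,z(677,258),.034),"lampfoot",bp(T,z(285,70),.01))
E
```

```text
cap [ 0.5186042  -0.30533964  0.098     ]
[ 0.4621995  -0.39032965  0.1       ] [ 0.60564736 -0.36588689  0.1       ] [ 0.43393054 -0.25190112  0.1       ] 0.14551542413887716 0.1412855053686196 0.16877378268150675
clear [ 0.65899309 -0.2911295   0.044     ] dish [ 0.73725406 -0.01727633  0.022     ] pot [ 0.59915753 -0.4692818   0.034     ] lampfoot [ 0.76667362 -0.15894564  0.01      ]
```

```bash
cat > ov.py <<'E'
from h import *
import pickle,sys
def flap(side,th,L=.068):
    # carton frame pts: hinge ends, tip ends
    s=1 if side=='L' else -1
    y=s*(.074-L*np.cos(th)); z=.1+L*np.sin(th)
    return [[-.072,s*.074,.1],[.072,s*.074,.1],[.072,y,z],[-.072,y,z]]
def overlay(P,c,yaw,tl,tr,tag,turn=None):
    Rz=np.array([[np.cos(yaw),-np.sin(yaw),0],[np.sin(yaw),np.cos(yaw),0],[0,0,1]])
    W=lambda X:(Rz@np.array(X,float).T).T+np.array([c[0],c[1],0])
    for n,cr,f in(("top",(120,290,150,390),3.3),("side",(160,320,200,400),3.7)):
        p=P[n];im=cv2.resize(p["color"][cr[0]:cr[1],cr[2]:cr[3],::-1],None,fx=f,fy=f,interpolation=cv2.INTER_CUBIC)
        q=.074
        for X,col in(([[q,q,.1],[q,-q,.1],[-q,-q,.1],[-q,q,.1]],(0,255,0)),([[.088,q,0],[.088,-q,0],[-.088,-q,0],[-.088,q,0]],(255,255,0)),(flap('L',tl),(0,0,255)),(flap('R',tr),(255,0,255)),([[.0195*np.cos(a),.0195*np.sin(a),.0975] for a in np.linspace(0,6.28,30)],(0,255,255))):
            uv=(pr(p,W(X))-np.array([cr[2],cr[0]])+.5)*f
            cv2.polylines(im,[np.int32(np.round(uv))],True,col,1)
        cv2.imwrite(f"pics/{tag}_{n}.png",im)
E
python3 - <<'E'
from ov import *
P=pickle.load(open("P.pkl","rb"))
overlay(P,(.52,-.305),.19,1.0,1.0,"ov1")
E
```

```text
(no output)
```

View pics/ov1_top.png

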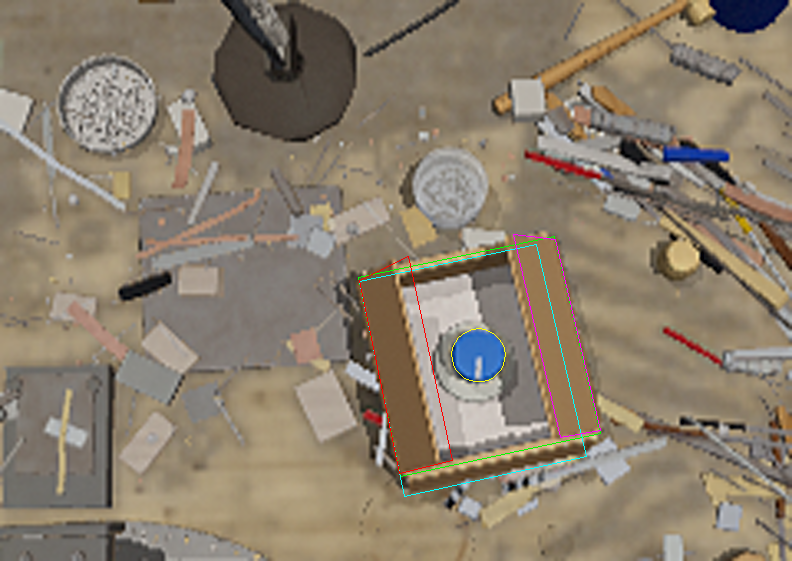

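View pics/ov1_side.png

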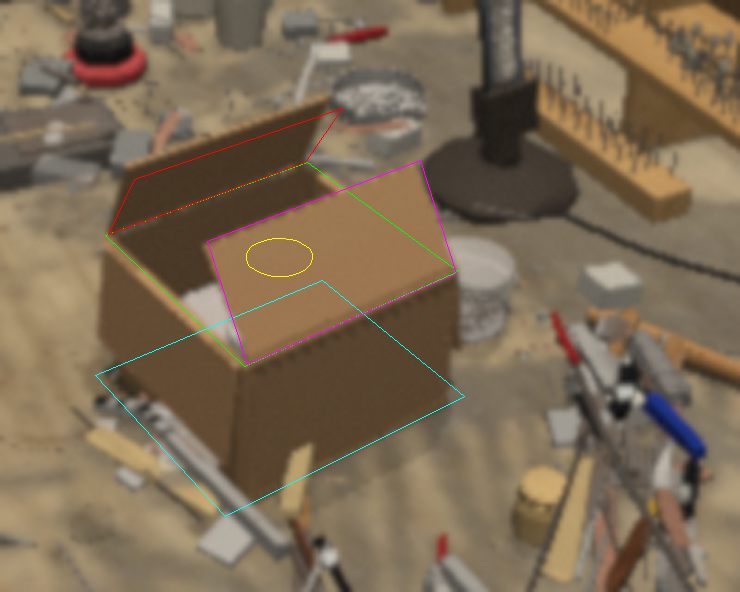

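>>> {"method": "servo_tool", "body": {
  "targets": "54 -13 -2 0;54 -13 -2 0;54 -13 -2 0;54 -13 0 0;54 -13 0 0;54 -13 0 0;54 -13 0 0;40 -10 0 0;0 0 0 0",
  "hand": 0,
  "squeeze": 20
}}

```text
time: 2.12
tool_pos: [0.5208, -0.3046, 0.2465]
tool_rot: [3.139, -0.001, 0.243]
contact_force: [-1.3, -0.3, -0.7]
opening: 0.0062
```

>>> {"method": "servo_tool", "body": {
  "targets": "0 0 0 -0.18;0 0 0 -0.18;0 0 0 -0.18;0 0 0 -0.18;0 0 0 -0.18;0 0 0 -0.18;0 0 0 -0.18;0 0 0 -0.18;0 0 0 -0.18;0 0 0 -0.18;0 0 0 -0.18;0 0 0 -0.18;0 0 0 -0.18;0 0 0 -0.18;0 0 0 -0.18;0 0 0 -0.18;0 0 0 -0.18;0 0 0 0"
}}

```text
time: 4.38
tool_pos: [0.5041, -0.3165, 0.2464]
tool_rot: [-3.14, -0.009, -2.896]
contact_force: [0.0, 0.3, 0.4]
opening: 0.0007
```

```bash
cat > st.py <<'E'
from cell import telemetry
import numpy as np
C=np.array([.52,-.305]);YAW=.19
def st():
    o=telemetry.observe()
    d=o["tool_pos"][:2]-C;c,s=np.cos(YAW),np.sin(YAW)
    print("t",round(o["time"],2),"pos",np.round(o["tool_pos"],4),"rot",np.round(o["tool_rot"],3),"carton xy mm",np.round(1000*np.array([c*d[0]+s*d[1],-s*d[0]+c*d[1]]),1),"q",np.round(o["qpos"],2),"F",np.round(o["contact_force"],1),"M",np.round(o["torque"],2),"open",round(o["opening"],4))
    return o
if __name__=="__main__": st()
E
python3 st.py
```

```text
t 4.38 pos [ 0.5041 -0.3165  0.2464] rot [-3.14  -0.009 -2.896] carton xy mm [-17.8  -8.3] q [-0.69  0.47  1.31 -0.01  1.37 -2.5 ] F [0.  0.3 0.4] M [ 0.13 -0.13 -0.04] open 0.0007
```

>>> {"method": "servo_tool", "body": {
  "targets": "-9 4 0 0.03;-9 4 0 0.03;0 0 30 0;0 0 30 0;0 0 0 0"
}}

```text
time: 5.0
tool_pos: [0.5174, -0.307, 0.1858]
tool_rot: [-3.138, -0.008, -2.983]
contact_force: [0.2, -0.8, -0.0]
opening: 0.0007
```

```bash
python3 st.py
python3 - <<'E'
from ov import *
from cell import cams
P={n:cams.read_camera(n) for n in("side","top")}
overlay(P,(.52,-.305),.19,1.15,1.0,"ov2")
E
```

```text
t 5.0 pos [ 0.5174 -0.307   0.1858] rot [-3.138 -0.008 -2.983] carton xy mm [-3.  -1.5] q [-0.66  0.53  1.38 -0.01  1.23 -2.39] F [ 0.2 -0.8 -0. ] M [ 0.09 -0.14 -0.05] open 0.0007
```

View pics/ov2_side.png

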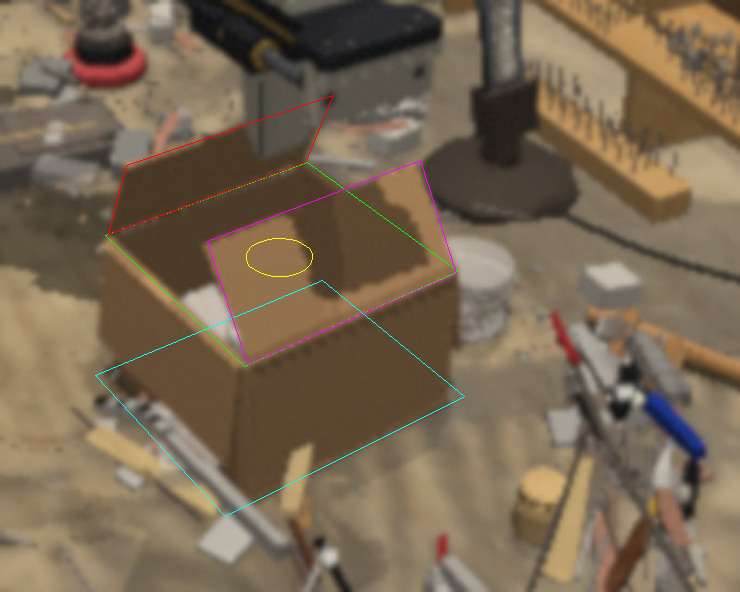

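View pics/ov2_top.png

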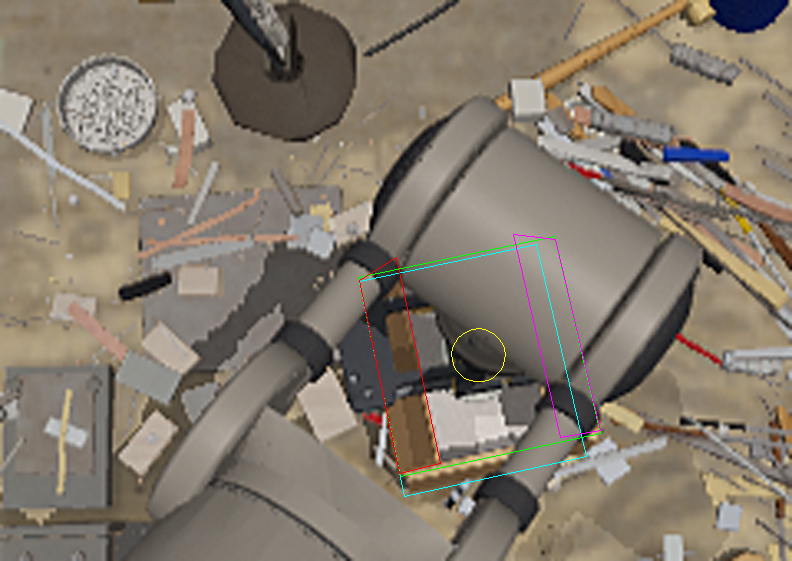

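>>> {"method": "servo_tool", "body": {
  "targets": "-2 2 25 0;-1 0 25 0;0 0 0 0;0 12 0 0;0 12 0 0;0 12 0 0;0 12 0 0;0 12 0 0;0 12 0 0;0 12 0 0;0 12 0 0;0 12 0 0;0 0 0 0"
}}

```text
time: 6.72
tool_pos: [0.5071, -0.1944, 0.1464]
tool_rot: [-3.121, 0.007, -2.986]
contact_force: [-0.3, 0.6, -0.1]
opening: 0.0007
```

```bash
python3 st.py
python3 - <<'E'
from ov import *
from cell import cams
P={n:cams.read_camera(n) for n in("side","top")}
overlay(P,(.52,-.305),.19,2.6,1.0,"ov3")
E
```

```text
t 6.72 pos [ 0.5071 -0.1944  0.1464] rot [-3.121  0.007 -2.986] carton xy mm [  8.2 111. ] q [-0.5   0.46  1.62 -0.01  1.04 -2.22] F [-0.3  0.6 -0.1] M [ 0.07 -0.16 -0.01] open 0.0007
```

View pics/ov3_side.png

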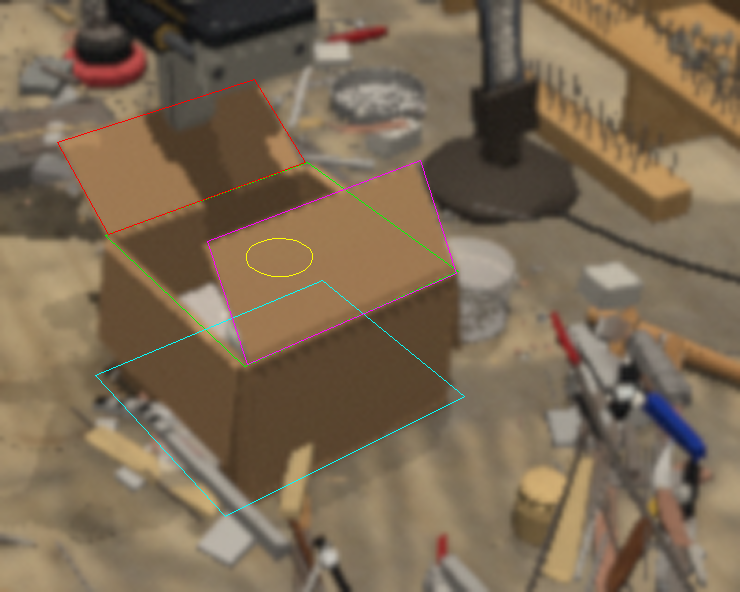

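>>> {"method": "servo_tool", "body": {
  "targets": "0 0 12 0;0 0 12 0;0 0 0 0;0 0 -15 0;0 0 -15 0;3 -30 0 0;3 -30 0 0;3 -30 0 0;0 -21 0 0;0 0 0 0;0 0 0 0"
}}

```text
time: 8.2
tool_pos: [0.5177, -0.3107, 0.1641]
tool_rot: [-3.113, 0.015, -2.986]
contact_force: [-0.7, 1.4, -1.1]
opening: 0.0004
```

```bash
python3 st.py
```

```text
t 8.2 pos [ 0.5177 -0.3107  0.1641] rot [-3.113  0.015 -2.986] carton xy mm [-3.3 -5.2] q [-0.66  0.53  1.43 -0.01  1.14 -2.39] F [-0.7  1.4 -1.1] M [ 0.13 -0.12  0.03] open 0.0004
```

>>> {"method": "servo_tool", "body": {
  "targets": "-2 3 14 0;0 0 14 0;0 0 0 0;0 -12 0 0;0 -12 0 0;0 -12 0 0;0 -12 0 0;0 -12 0 0;0 -12 0 0;0 -12 0 0;0 -12 0 0;0 -12 0 0;0 -4 0 0;0 0 12 0;0 0 12 0;0 0 0 0"
}}

```text
time: 10.2
tool_pos: [0.5387, -0.4249, 0.1111]
tool_rot: [-3.115, 0.014, -2.984]
contact_force: [-0.6, 0.5, 0.3]
opening: 0.0007
```

```bash
python3 st.py
python3 - <<'E'
from ov import *
from cell import cams
P={n:cams.read_camera(n) for n in("side","top")}
overlay(P,(.52,-.305),.19,2.9,2.9,"ov4")
E
```

```text
t 10.2 pos [ 0.5387 -0.4249  0.1111] rot [-3.115  0.014 -2.984] carton xy mm [  -4.3 -121.3] q [-0.78  0.73  1.22 -0.    1.16 -2.5 ] F [-0.6  0.5  0.3] M [ 0.06 -0.1   0.02] open 0.0007
```

View pics/ov4_side.png

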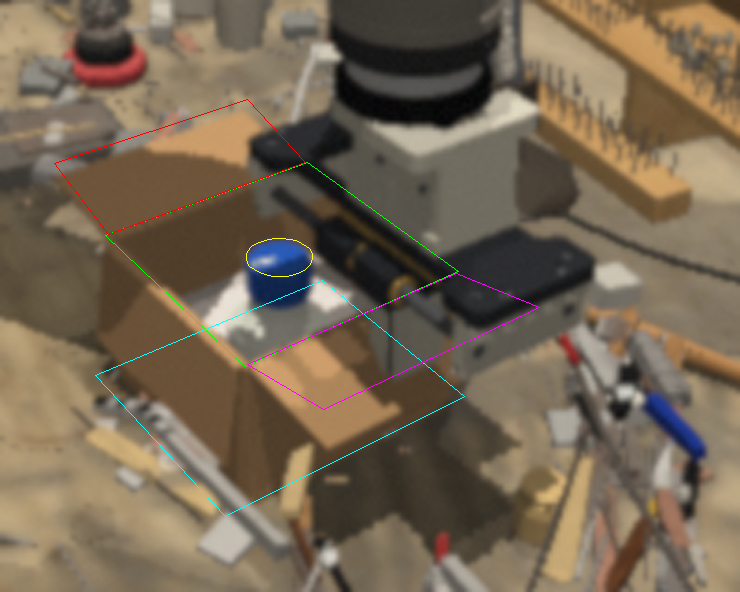

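>>> {"method": "servo_tool", "body": {
  "targets": "0 0 -30 0;0 0 -30 0;-1 30 0 0;-1 30 0 0;-1 30 0 0;-1 30 0 0;0 0 0 0;0 0 0 0",
  "hand": 0.7
}}

```text
time: 11.3
tool_pos: [0.5241, -0.3017, 0.1745]
tool_rot: [-3.108, 0.02, -2.983]
contact_force: [-0.3, -0.3, 0.5]
opening: 0.0641
```

```bash
python3 st.py
```

```text
t 11.3 pos [ 0.5241 -0.3017  0.1745] rot [-3.108  0.02  -2.983] carton xy mm [4.6 2.5] q [-0.64  0.52  1.43 -0.01  1.16 -2.37] F [-0.3 -0.3  0.5] M [ 0.1  -0.08 -0.  ] open 0.0641
```

>>> {"method": "servo_tool", "body": {
  "targets": "5 -3 20 0;0 0 20 0;0 0 15 0;0 0 0 0"
}}

```text
time: 11.8
tool_pos: [0.5219, -0.3113, 0.1188]
tool_rot: [-3.105, 0.023, -2.986]
contact_force: [0.4, 0.3, -0.2]
opening: 0.064
```

```bash
python3 st.py
python3 - <<'E'
from ov import *
from cell import cams
P={n:cams.read_camera(n) for n in("side","top")}
overlay(P,(.52,-.305),.19,2.9,3.3,"ov5")
E
```

```text
t 11.8 pos [ 0.5219 -0.3113  0.1188] rot [-3.105  0.023 -2.986] carton xy mm [ 0.6 -6.6] q [-0.66  0.58  1.49 -0.01  1.03 -2.38] F [ 0.4  0.3 -0.2] M [ 0.12 -0.13 -0.  ] open 0.064
```

View pics/ov5_side.png

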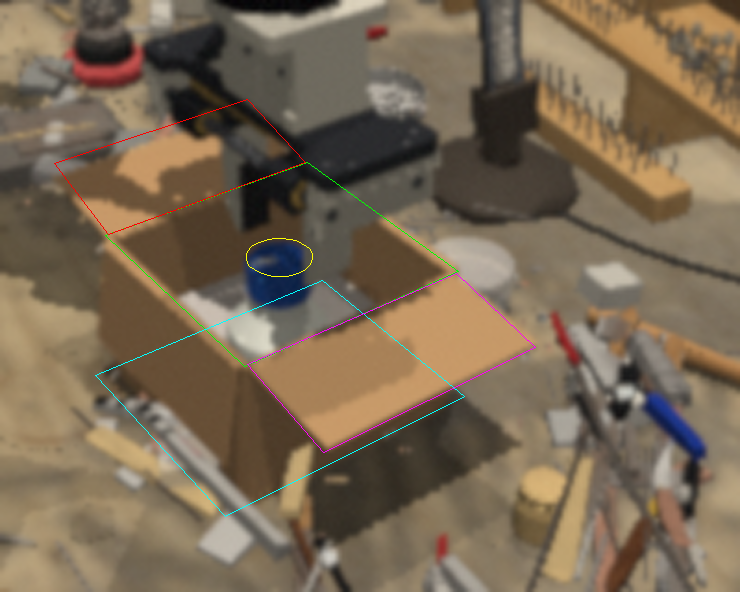

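>>> {"method": "servo_tool", "body": {
  "targets": "1 8 0 0;0 1 12 0;0 1 12 0;0 0 12 0;0 0 0 0"
}}

```text
time: 12.52
tool_pos: [0.5216, -0.3025, 0.0826]
tool_rot: [-3.101, 0.026, -2.985]
contact_force: [-0.4, 0.6, 0.6]
opening: 0.0645
```

```bash
python3 st.py
```

```text
t 12.53 pos [ 0.5216 -0.3025  0.0826] rot [-3.101  0.026 -2.985] carton xy mm [2.  2.1] q [-0.65  0.62  1.54 -0.01  0.94 -2.37] F [-0.4  0.6  0.6] M [ 0.13 -0.1   0.03] open 0.0645
```

>>> {"method": "servo_tool", "body": {
  "targets": "0 -1 0 0;0 -1 0 0;0 0 0 0;0 0 0 0;0 0 0 0",
  "hand": 0,
  "squeeze": 30
}}

```text
time: 13.15
tool_pos: [0.5224, -0.306, 0.0834]
tool_rot: [-3.099, 0.027, -2.986]
contact_force: [0.3, -0.8, -1.9]
opening: 0.0374
```

```bash
python3 st.py
```

```text
t 13.15 pos [ 0.5224 -0.306   0.0834] rot [-3.099  0.027 -2.986] carton xy mm [ 2.2 -1.4] q [-0.65  0.62  1.53 -0.01  0.94 -2.37] F [ 0.3 -0.8 -1.9] M [ 0.29 -0.18 -0.07] open 0.0374
```

>>> {"method": "servo_tool", "body": {
  "targets": "0 0 0.2 0.15;0 0 0.2 0.15;0 0 0.2 0.15;0 0 0.2 0.15"
}}

```text
time: 13.65
tool_pos: [0.5222, -0.3077, 0.0828]
tool_rot: [-3.12, 0.048, 2.68]
contact_force: [-1.1, -3.5, -1.4]
opening: 0.0376
```

```bash
python3 st.py
```

```text
t 13.65 pos [ 0.5222 -0.3077  0.0828] rot [-3.12   0.048  2.68 ] carton xy mm [ 1.6 -3.1] q [-0.65  0.62  1.53 -0.02  0.94 -1.75] F [-1.1 -3.5 -1.4] M [-0.46  0.22  0.07] open 0.0376
```

>>> {"method": "servo_tool", "body": {
  "targets": "0 0 0.2 0.15;0 0 0.2 0.15;0 0 0.2 0.15;0 0 0.2 0.15;0 0 0.2 0.15;0 0 0.2 0.15"
}}

```text
time: 14.4
tool_pos: [0.5201, -0.3091, 0.0818]
tool_rot: [3.122, 0.048, 1.751]
contact_force: [-1.0, -2.0, 0.5]
opening: 0.0374
```

```bash
python3 st.py;  python3 - <<'E'
from ov import *
from cell import cams
P={n:cams.read_camera(n) for n in("side","top")}
overlay(P,(.52,-.305),.19,2.9,3.3,"ov6")
E
```

```text
t 14.4 pos [ 0.5201 -0.3091  0.0818] rot [3.122 0.048 1.751] carton xy mm [-0.7 -4.1] q [-0.65  0.62  1.53 -0.02  0.94 -0.82] F [-1.  -2.   0.5] M [-0.26  0.6   0.03] open 0.0374
```

View pics/ov6_side.png

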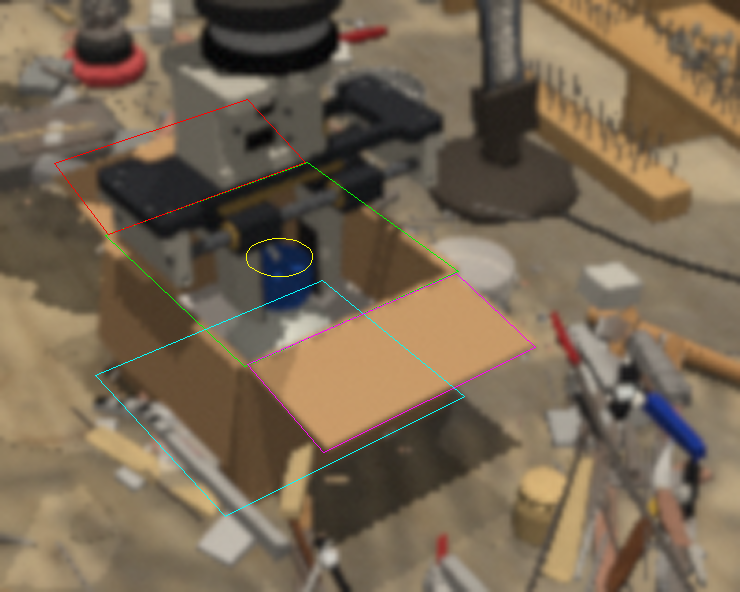

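>>> {"method": "servo_tool", "body": {
  "targets": "0 0 0.2 0.15;0 0 0.2 0.15;0 0 0.2 0.15;0 0 0.2 0.15"
}}

```text
time: 15.0
tool_pos: [0.5183, -0.3088, 0.0812]
tool_rot: [3.103, 0.029, 1.154]
contact_force: [-0.5, -1.7, 1.8]
opening: 0.0374
```

```bash
python3 st.py
```

```text
t 15.0 pos [ 0.5183 -0.3088  0.0812] rot [3.103 0.029 1.154] carton xy mm [-2.4 -3.4] q [-0.65  0.62  1.54 -0.02  0.94 -0.22] F [-0.5 -1.7  1.8] M [0.09 0.88 0.01] open 0.0374
```

>>> {"method": "servo_tool", "body": {
  "targets": "0 0 0.1 0.1;0 0 0.1 0.1;0 0 0.1 0.1"
}}

```text
time: 15.38
tool_pos: [0.5177, -0.3083, 0.0807]
tool_rot: [3.098, 0.017, 0.856]
contact_force: [0.0, -1.5, 0.6]
opening: 0.0376
```

```bash
python3 st.py
```

```text
t 15.38 pos [ 0.5177 -0.3083  0.0807] rot [3.098 0.017 0.856] carton xy mm [-2.8 -2.8] q [-0.65  0.62  1.54 -0.02  0.94  0.07] F [ 0.  -1.5  0.6] M [ 0.09  0.62 -0.03] open 0.0376
```

>>> {"method": "servo_tool", "body": {
  "targets": "0 0 0.1 0.1;0 0 0.1 0.1;0 0 0.1 0.1"
}}

```text
time: 15.75
tool_pos: [0.5173, -0.3077, 0.0803]
tool_rot: [3.097, 0.004, 0.558]
contact_force: [0.1, -1.3, -1.0]
opening: 0.0373
```

```bash
python3 st.py
```

```text
t 15.75 pos [ 0.5173 -0.3077  0.0803] rot [3.097 0.004 0.558] carton xy mm [-3.1 -2.2] q [-0.65  0.62  1.54 -0.02  0.94  0.37] F [ 0.1 -1.3 -1. ] M [ 0.29  0.47 -0.02] open 0.0373
```

>>> {"method": "servo_tool", "body": {
  "targets": "0 0 0.1 0.1;0 0 0.1 0.1;0 0 0.1 0.1"
}}

```text
time: 16.12
tool_pos: [0.5182, -0.3069, 0.0803]
tool_rot: [3.099, -0.011, 0.261]
contact_force: [3.6, 0.2, -3.0]
opening: 0.0376
```

```bash
python3 st.py
```

```text
t 16.12 pos [ 0.5182 -0.3069  0.0803] rot [ 3.099 -0.011  0.261] carton xy mm [-2.1 -1.5] q [-0.65  0.62  1.54 -0.02  0.94  0.67] F [ 3.6  0.2 -3. ] M [ 0.32 -0.31  0.76] open 0.0376
```

>>> {"method": "servo_tool", "body": {
  "targets": "0 0 0.1 0.1;0 0 0.1 0.1;0 0 0.1 0.1"
}}

```text
time: 16.5
tool_pos: [0.5234, -0.3064, 0.0806]
tool_rot: [3.101, -0.033, -0.032]
contact_force: [8.3, -4.0, -4.4]
opening: 0.0374
```

```bash
python3 st.py
```

```text
t 16.5 pos [ 0.5234 -0.3064  0.0806] rot [ 3.101 -0.033 -0.032] carton xy mm [ 3.1 -2.1] q [-0.65  0.63  1.53 -0.02  0.93  0.96] F [ 8.3 -4.  -4.4] M [-0.18 -1.25  0.58] open 0.0374
```

>>> {"method": "servo_tool", "body": {
  "targets": "0 0 0 0.05;0 0 0 0.05;0 0 0 0;0 0 0 0"
}}

```text
time: 17.0
tool_pos: [0.5253, -0.307, 0.0806]
tool_rot: [3.102, -0.04, -0.119]
contact_force: [-0.1, -3.4, -1.6]
opening: 0.0374
```

```bash
python3 st.py;  python3 - <<'E'
from cell import cams
import cv2
p=cams.read_camera("side"); q=cams.read_camera("top")
a=cv2.resize(p["color"][180:300,220:340,::-1],None,fx=5,fy=5,interpolation=cv2.INTER_CUBIC)
cv2.imwrite("pics/c7.png",a)
E
python3 st.py
```

```text
t 17.0 pos [ 0.5253 -0.307   0.0806] rot [ 3.102 -0.04  -0.119] carton xy mm [ 4.8 -3. ] q [-0.65  0.63  1.53 -0.02  0.93  1.05] F [-0.1 -3.4 -1.6] M [0.1  0.05 0.27] open 0.0374
t 17.1 pos [ 0.5253 -0.307   0.0806] rot [ 3.103 -0.04  -0.12 ] carton xy mm [ 4.8 -3. ] q [-0.65  0.63  1.53 -0.02  0.93  1.05] F [ 0.1 -3.3 -2.3] M [0.01 0.01 0.3 ] open 0.0375
```

View pics/c7.png

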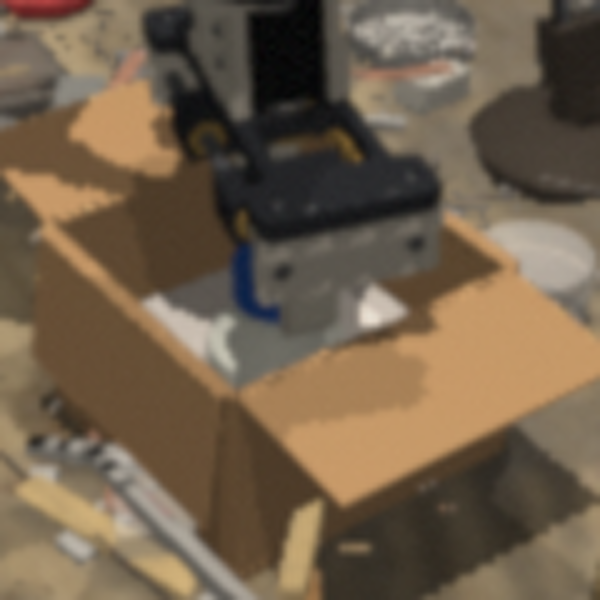

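>>> {"method": "servo_tool", "body": {
  "targets": "0 0 0 0;0 0 0 0;-5 0.5 0 0;0 0 0 0",
  "hand": 0.6
}}

```text
time: 17.6
tool_pos: [0.5196, -0.3059, 0.0806]
tool_rot: [3.104, -0.04, -0.12]
contact_force: [0.1, 0.3, 0.0]
opening: 0.0549
```

```bash
python3 st.py;  python3 - <<'E'
from cell import cams
import cv2
p=cams.read_camera("side")
a=cv2.resize(p["color"][180:300,220:340,::-1],None,fx=5,fy=5,interpolation=cv2.INTER_CUBIC)
cv2.imwrite("pics/c8.png",a)
E
python3 st.py
```

```text
t 17.6 pos [ 0.5196 -0.3059  0.0806] rot [ 3.104 -0.04  -0.12 ] carton xy mm [-0.6 -0.8] q [-0.65  0.62  1.55 -0.02  0.92  1.05] F [0.1 0.3 0. ] M [ 0.02 -0.01  0.03] open 0.0549
t 17.65 pos [ 0.5198 -0.306   0.0806] rot [ 3.104 -0.04  -0.12 ] carton xy mm [-0.4 -0.9] q [-0.65  0.62  1.54 -0.02  0.92  1.05] F [ 1.1 -0.2 -0.3] M [ 0.07 -0.    0.02] open 0.0546
```

View pics/c8.png

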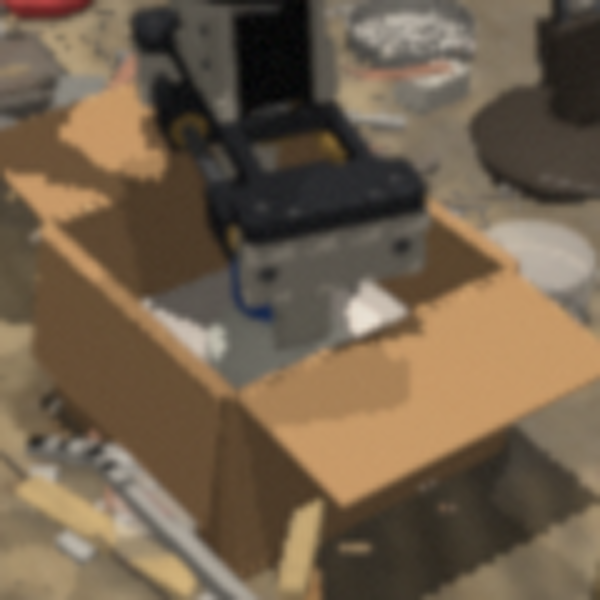

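>>> {"method": "servo_tool", "body": {
  "targets": "0 0 0 0;0 0 0 0;0 0 0 0;0 0 0 0;0 0 0 0.05;0 0 0 0.05;0 0 0 0.05",
  "hand": 0,
  "squeeze": 40
}}

```text
time: 18.52
tool_pos: [0.5216, -0.3069, 0.0813]
tool_rot: [3.108, -0.049, -0.27]
contact_force: [0.0, -2.3, -3.1]
opening: 0.0372
```

```bash
python3 st.py
```

```text
t 18.52 pos [ 0.5216 -0.3069  0.0813] rot [ 3.108 -0.049 -0.27 ] carton xy mm [ 1.3 -2.2] q [-0.65  0.62  1.54 -0.02  0.92  1.2 ] F [ 0.  -2.3 -3.1] M [0.04 0.16 0.91] open 0.0372
```

>>> {"method": "servo_tool", "body": {
  "targets": "0 0 0 0;0 0 -0.1 -0.14;0 0 -0.1 -0.14;0 0 -0.1 -0.14;0 0 -0.1 -0.14;0 0 -0.1 -0.14"
}}

```text
time: 19.27
tool_pos: [0.5215, -0.3054, 0.0816]
tool_rot: [3.088, -0.017, 0.454]
contact_force: [-0.4, -1.9, 1.0]
opening: 0.0373
```

```bash
python3 st.py
```

```text
t 19.27 pos [ 0.5215 -0.3054  0.0816] rot [ 3.088 -0.017  0.454] carton xy mm [ 1.4 -0.6] q [-0.65  0.62  1.54 -0.01  0.93  0.47] F [-0.4 -1.9  1. ] M [ 0.54  0.05 -0.03] open 0.0373
```

>>> {"method": "servo_tool", "body": {
  "targets": "0 0 -0.15 -0.14;0 0 -0.15 -0.14;0 0 -0.15 -0.14;0 0 -0.15 -0.14;0 0 -0.15 -0.14;0 0 -0.15 -0.14;0 0 0 0;0 0 0 0"
}}

```text
time: 20.27
tool_pos: [0.5202, -0.3046, 0.0823]
tool_rot: [3.097, 0.025, 1.317]
contact_force: [2.0, -1.1, -0.5]
opening: 0.0374
```

```bash
python3 st.py;  python3 - <<'E'
from cell import cams
import cv2
for n,(a,b,c,d) in(("side",(180,300,220,340)),("top",(170,290,230,350))):
    p=cams.read_camera(n)
    cv2.imwrite(f"pics/c9{n}.png",cv2.resize(p["color"][a:b,c:d,::-1],None,fx=5,fy=5,interpolation=cv2.INTER_CUBIC))
E
python3 st.py
```

```text
t 20.27 pos [ 0.5202 -0.3046  0.0823] rot [3.097 0.025 1.317] carton xy mm [0.3 0.4] q [-0.65  0.62  1.54 -0.01  0.93 -0.4 ] F [ 2.  -1.1 -0.5] M [0.04 0.05 0.05] open 0.0374
t 20.38 pos [ 0.5202 -0.3046  0.0823] rot [3.097 0.025 1.318] carton xy mm [0.3 0.4] q [-0.65  0.62  1.54 -0.01  0.93 -0.4 ] F [ 0.4 -1.2  0.4] M [0.13 0.08 0.03] open 0.0371
```

View pics/c9side.png

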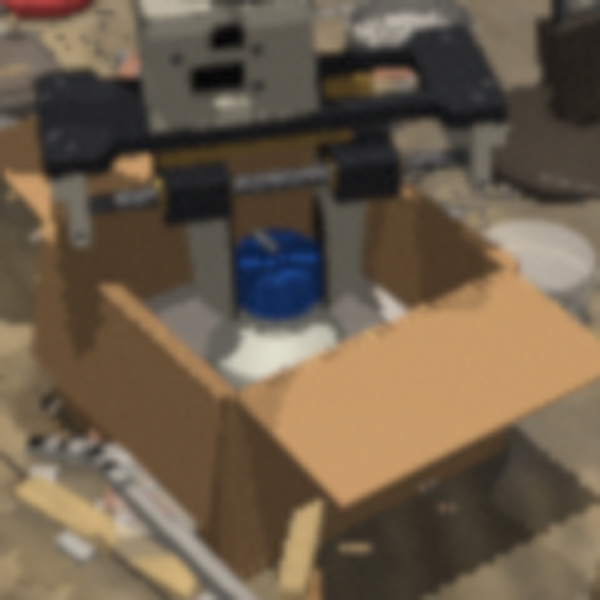

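View pics/c9top.png

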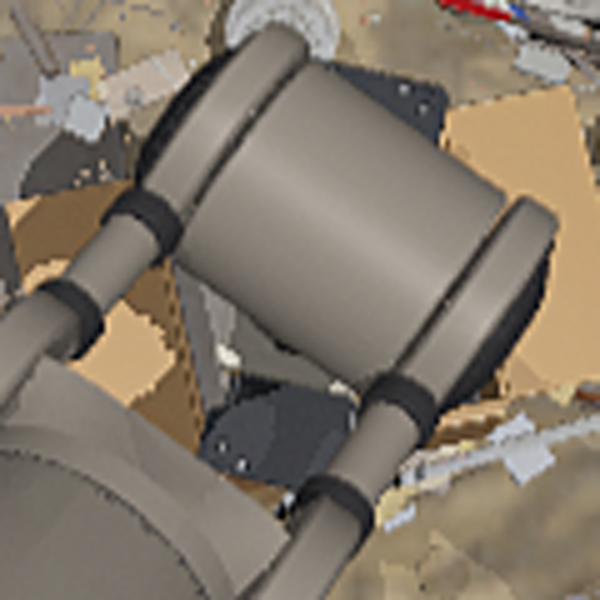

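Run:
```python
from h import *; import pickle
from cell import cams
p=cams.read_camera("side")
im=p["color"][222:240,262:290].astype(int)
cv2.imwrite("pics/c10.png",cv2.resize(p["color"][215:250,255:300,::-1],None,fx=16,fy=16,interpolation=cv2.INTER_NEAREST))
c=np.array([.5197,-.3065,.0965])
X=[c+.0195*np.array([np.cos(a),np.sin(a),0]) for a in np.arange(1.3,2.6,.2)]
print(pr(p,[c])); print(np.c_[np.arange(1.3,2.6,.2),(pr(p,X)-[255,215]+.5)*16],(pr(p,[c])-[255,215]+.5)*16)
P=pickle.load(open("P.pkl","rb"))["top"]
a=bp(P,(479/3.3+150,355/3.3+120),.098);b=bp(P,(478/3.3+150,380/3.3+120),.098);print((b-a),np.arctan2(b[1]-a[1],b[0]-a[0]))
```

```text
[[275.07560904 229.61402956]]
[[  1.3        307.98888689 161.13429788]
 [  1.5        280.51299366 165.04220348]
 [  1.7        254.8684334  171.97319795]
 [  1.9        232.03855265 181.68020746]
 [  2.1        212.9169317  193.81204374]
 [  2.3        198.27456383 207.92199813]
 [  2.5        188.72814424 223.47996202]] [[329.20974465 241.82447288]]
[-0.01824908  0.00124051  0.        ] 3.073720634389697
```

View pics/c10.png

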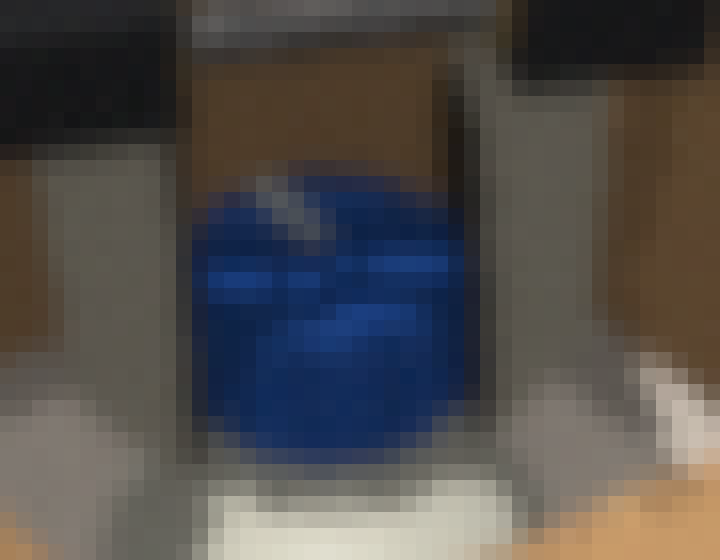

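```bash
python3 st.py;  python3 - <<'E'
from cell import robot
print(robot.hand_in())
E
python3 st.py
```

```text
t 20.43 pos [ 0.5202 -0.3046  0.0823] rot [3.097 0.025 1.318] carton xy mm [0.3 0.4] q [-0.65  0.62  1.54 -0.01  0.93 -0.4 ] F [ 0.2 -2.5 -0.3] M [ 0.07  0.06 -0.05] open 0.0373
the job is handed in; nothing more can be done
None
the job is handed in; nothing more can be done
```

The job is handed in at 20.4 s of the 72 s allowed: both flaps are open, and the cap is a quarter turn off its stop, still gripped with the squeeze set to 40 N.

- **Flaps:** I pushed both outward with the closed fingers. Matching the carton model to the side picture gave about 2.9 rad (left) and 3.3 rad (right) before I gripped the cap. I did not measure them again at the end, but the last pictures show both still lying open.
- **Bottoming out:** I screwed the cap down about 3 rad until the moment about the vertical jumped from about 0 to 0.76 N m. The fingers had slipped and walked off-centre, so I let go and gripped again. A further clockwise nudge gave 0.9 N m at once, which confirmed the hard stop.
- **Backing off:** The tool turned back 1.59 rad with almost no moment. The white line on the cap agrees to within about 0.15 rad: it stands near 1.65 rad and started at about 3.07, read by eye. At hand-in the tool was still, the finger opening was 37 mm and the moment was near zero.
- **Bystanders:** I did not measure the clear box, dish or pot again. The arm's path stayed clear of them, and the box looks unmoved in the last top picture.
- **Disagreement:** The tool drifted to about 2.5–3° off vertical over the many moves. The grip held in spite of it.

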